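# Check the crucible furnace with the infrared thermometer

## Robot

A 7-joint arm with a two-finger parallel gripper is mounted at the origin on the work surface. World frame = base frame: x ahead of the robot, y to its left, z up, the work surface at z = 0. Lengths are in m, angles in rad, forces in N, time in s.
With the tool pointing down it reaches from about 0.425 to 0.925 m from the base axis. Payload 6.8 kg.
Tool frame: the origin (TCP) lies at the very end of the fingers, on their centre line; the grasp point (between the pads) lies 19 mm behind it; z points along the fingers, x is the direction in which the jaws open and shut, and the axes are right-handed (so a half turn about z gives the same grasp; the last joint's range is limited). The gripper opens to 85 mm and grips with 20 to 120 N. Pads are 22 mm wide; open, the fingers measure 114 mm over their backs; the gripper's body (76 mm by 85 mm) begins 54 mm behind the grasp point. The pads swing forward as they close: fully open they stand 13 mm farther back than shut.
Start: joints at [-0.108, 0.477, 0.022, 1.555, -0.011, 1.109, -0.083], TCP at [0.675, 0, 0.231] pointing down, gripper open.
Joint ranges: [-2.96, 2.96], [-0.34, 2.1], [-1.41, 1.46], [0.24, 2.44], [-1.37, 4.51], [0.17, 1.92], [-2.96, 2.96]. Speed limits (rad/s): [2.39, 2.39, 3.14, 3.14, 3.14, 3.14, 3.14].

## Interface

Orientations are given as a rotation vector (axis times angle).
In Python, from bench import r, grab_frame gives the robot as it stands. The module is installed in compiled form; this text tells all that it offers.
- The arm moves only by the tool send_rows, never from a script. Its argument "series" is a list of rows, each a list of 2 entries, a list of its own where there are three numbers: the shift along the tool's x, y, z in m, then the turn, a rotation vector about the tool's x, y, z in units of 5 degrees (1.0 is 5 degrees). A call has 1 to 20 rows; each row shifts and turns the commanded pose from where the row before left it, along the tool's axes as they then stand; what a row does not reach is not made up. A row lasts 1/8 s, in which the tool goes at most 62.5 mm and 10.7 degrees, less where a joint would pass 70% of its speed; a pose out of reach is approached as far as the arm can. A call is refused whole if a number of a shift passes 0.0625 or a number of a turn 1, either way. A call with a gripper value outside its range is refused whole. "fingers" is the closure in counts, from 0 (fully open) to 255 (shut), set as the call begins (left out, the last holds). The fingers move at their own pace and stop on an object; "grip_force" is the grip in N (left out, the last holds). Time passes only in rows, so rows that do not move let the fingers close. It gives the time, the measured TCP pose, the force and the opening at its end, in the units of the state.
- r.get_obs(): the state, without advancing time (a new reading comes with each control period).
- grab_frame(name): name is "scene" or "side" or "wrist"; returns a dict with "frame" (420x560x3 uint8, red, green, blue), "fx", "fy", "cx", "cy" (pixels), "dist_coeffs" ([k1, k2, p1, p2, k3] as OpenCV has them; the pictures are not rectified), "origin" and "rotation" of the camera in the world; the wrist camera has in their place "T_tool_cam" (4x4, takes a point from camera to tool coordinates, whose origin is the TCP and whose axes are the tool frame's). Camera axes: x right, y down, z forward; pixel columns grow to the right and rows downward; lengths in m; the calibration is good to about 2 mm. A picture is of the moment at which its call begins: read the wrist's pose just before it. There is no depth.
- r.hand_in(): hands the job in, once; it reports no verdict.
The state is a dict: "clock": time; "joints": joint angles; "qvel": joint speeds; "tau": joint torques, N m; "tcp_pos": TCP position; "orientation": TCP orientation; "contact_force": force on the tool from outside, world axes, zero at the start; "moment": the same for the moment, N m; "grip_width": finger opening in m.
Only numpy, scipy, OpenCV 4.12 (cv2) and the standard library are available. Lean on these libraries where they do the work, as an engineer would, in place of code of your own. Each camera call takes 0.05 s, during which the arm holds its last target.

## Task

The crucible furnace was switched off a while ago: swing its lid fully aside, then take the infrared thermometer from its stand and, from about 100 mm away, aim it down at the centre of the crucible's mouth and hold it still there for two seconds without letting it touch the furnace. Then set the thermometer gently back in its stand and leave the lid open, and all the other things on the bench where they are.

Things in the scene. Friction and masses are not known exactly. Their poses are not given: they have to be found in the camera images.
- furnace: Electric crucible furnace, fixed: a grey sheet-metal case 190 x 190 mm with a steel top plate at 197 mm, a control panel on the side facing its -x, and a dark graphite crucible standing in a round well (84 mm) in the middle of the top. Origin: centre of its underside on the bench; z up.
- crucible_mouth (a point): Centre of the crucible's round mouth, in the plane of its rim: 205 mm above the bench, on the furnace's vertical axis. Rim 72 mm outside, 60 mm inside diameter; the crucible is about 105 mm deep. The closed lid covers it.
- lid (a joint): Swing of the furnace lid about a vertical pivot, rad: 0 = closed over the crucible (the knob then lies from the pivot towards the furnace's +x), growing counter-clockwise seen from above, 1.75 = fully aside at its stop. Stiff pivot (about 0.12 N m): it stays where it is left. It may start slightly ajar (up to 0.25).
- lid_pivot (a point): Point on the lid's vertical pivot axis, 80 mm from the crucible's centre towards the furnace's -x, 220 mm above the bench; a pin there stands 247 mm above the bench.
- lid_knob (a point): Grip point on the lid's upright round wooden knob (32 mm across, from 251 to 291 mm above the bench), 273 mm above the bench and 122 mm from the pivot axis; moves with the lid. The lid: dark steel disc 120 mm across, centred 80 mm from the pivot, 212 to 230 mm above the bench, with a 26 mm wide steel strap on it up to 236 mm.
- thermometer: Pistol-shaped infrared thermometer, dark grey and black, about 0.26 kg, always measuring (no trigger). It stands in its stand, barrel pointing 36 deg below level. Frame as it stands: x level, the way the barrel points; y left; z up. Origin: level with the flat underside of its foot, 74 mm straight below the middle of the barrel. Highest point: rear upper edge of the barrel, (-29, 0, 122) mm.
- thermometer_grip (a point): Place to grip the barrel, near the balance point, at (-6, 0, 83) mm in the thermometer's frame: take it from straight above, fingers closing along the thermometer's y. Barrel: flat-sided, 42 mm wide (y), 44 mm deep, 122 mm long, plus a round nose 38 mm across and 21 mm long that ends in the lens.
- thermometer_lens (a point): Centre of the lens, the front end of the thermometer: at (73, 0, 21) mm in the thermometer's frame. Its own x axis is the line of sight, pointing out of the lens (36 deg below level while the thermometer's z is upright); y to the left.
- thermometer_stand: Fixed bench stand of the thermometer: dark steel base plate 215 x 100 x 8 mm, from -152 to +62 mm along its x. Origin on the bench. When the thermometer is seated, its frame has the stand's directions and its origin lies at (0, 0, 8) mm in the stand's frame. Put it back by lowering it upright from straight above.
- brush: Bystander: bench brush lying on the bench, about 190 mm long. Origin on its underside.
- spare_crucible: Bystander: spare graphite crucible, 74 mm across and 105 mm tall. Origin: centre of its underside.
- flask_tall: Bystander: perforated steel casting flask, 86 mm across its flange, 120 mm tall. Origin: centre of its underside.
- flask_short: Bystander: perforated steel casting flask, 98 mm across its flange, 85 mm tall. Origin: centre of its underside.
- ingot_mould: Bystander: steel ingot mould 55 x 130 x 32 mm with a rod handle. Origin: centre of its underside.
- tongs: Bystander: steel crucible tongs, 330 mm long, lying flat. Origin near the middle, on the bench.
- flux_jar: Bystander: white jar, 68 mm across, 85 mm tall. Origin: centre of its underside.
- thermometer_foot (a point): Centre of the flat underside of the handle's foot, at (-100, 0, 0) mm in the thermometer's frame. The foot is 44 x 34 x 18 mm; the handle (32 mm wide) runs from it up and forward to the barrel.
- stand_pocket (a point): Floor centre of the stand's foot pocket, at (-100, 0, 8) mm in the stand's frame. Flared steel walls about 14 mm high around it leave the thermometer's foot about 4 mm play each side and 2 to 3 mm fore and aft. In front of it, at (34, 0, 31) mm, a rubber saddle between two cheeks (50 mm apart) carries the front of the barrel.

How it is judged:
On the way, in this order (a step that is already met when the one before it is completed fails the run):
1. the lid has been swung aside (at least 1.45 rad), the thermometer still in its stand (value of joint lid above 1.45 rad and distance of thermometer from where it was at the start of the episode below 0.02 m), for 0.2 s.
2. for 2 s the thermometer is held still, line of sight within 15 mm (each way) of the centre of the crucible's mouth, lens 60 to 150 mm from it and 40 mm or more above the rim, lid aside (value of joint lid above 1.45 rad and x of crucible_mouth in the frame of thermometer_lens between 0.06 and 0.15 m and y of crucible_mouth in the frame of thermometer_lens between -0.015 and 0.015 m and z of crucible_mouth in the frame of thermometer_lens between -0.015 and 0.015 m and z of thermometer_lens in the frame of crucible_mouth above 0.04 m and linear speed of thermometer below 0.02 m/s and angular speed of thermometer below 0.12 rad/s), for 2 s.
At the end, for the whole second after the job is handed in: The lid is still swung aside (at least 1.45 rad of its 1.75), and the thermometer is back in its stand: foot down in the pocket (origin within 10 mm sideways and 5 mm in height of its seat), barrel in the saddle, upright within 0.1 rad, pointing as the stand does within 0.12 rad, at rest (value of joint lid above 1.45 rad and horizontal distance between thermometer and thermometer_stand below 0.01 m and z of thermometer in the frame of thermometer_stand below 0.013 m and angle between the x axis of thermometer and the x axis of thermometer_stand, either way round below 0.12 rad and x of thermometer_lens in the frame of thermometer_stand above 0.05 m and angle between thermometer's own z axis and vertical below 0.1 rad and linear speed of thermometer below 0.02 m/s); the robot touches nothing.
It fails at once if the thermometer touches the furnace (over 1 N) (contact force between thermometer and furnace above 1 N).
It fails at once if the thermometer is dropped (moves faster than 0.45 m/s with no finger on it) (linear speed of thermometer above 0.45 m/s and contact force between thermometer and the fingers below 0.1 N).
It fails at once if another thing on the bench is shifted by more than 30 mm (distance of any of brush, spare_crucible, flask_tall, flask_short, ingot_mould, tongs, flux_jar from where it was at the start of the episode above 0.03 m).
It also fails if it takes over 72 s, if anything falls off the work surface, if the arm or the gripper's body presses on something with over 40 N, if the wrist force passes 120 N, or if a joint passes its speed limit or range.

## Working session

There is one attempt and no reset: what is moved stays moved. The work goes in short steps, Python scripts to look and compute and a tool call to move; the robot and the scene stay as the last step left them, time stands still between calls to the robot, and variables do not carry over. Pictures are saved under pics/ and viewed, and the job is handed in when it is done.

Besides the shell and the picture viewer there is one more tool, called after "Request:" as name(argument=value, ...) on one line, values as JSON. send_rows: Moves the arm, as the interface text tells. Its arguments: {"type":"object","properties":{"series":{"type":"array"},"fingers":{"type":"number"},"grip_force":{"type":"number"}},"required":["series"]}

```bash
mkdir -p pics
cat > h.py <<'E'
import numpy as np, cv2
from bench import r, grab_frame
def save(name,fn):
    f=grab_frame(name); cv2.imwrite('pics/'+fn,f['frame'][:,:,::-1]); 
    np.save('pics/'+fn+'.npy',f,allow_pickle=True); return f
E
python3 - <<'E'
from h import *
o=r.get_obs(); print(o)
for n in ['scene','side','wrist']:
    f=save(n,n+'0.png'); print(n,{k:v for k,v in f.items() if k!='frame'})
E
```

```text
{'clock': 0.0, 'joints': array([-0.10807821,  0.47777528,  0.02234691,  1.55646895, -0.0115225 ,
        1.10932225, -0.0830988 ]), 'qvel': array([-2.06906924e-05,  1.33866942e-03,  1.80922533e-04, -3.75953159e-04,
        3.62542168e-04,  1.85995302e-03,  4.44276665e-04]), 'tau': array([-5.45967814e-04, -5.96443820e+01,  1.60769675e+00, -2.81194621e+01,
        1.24063640e-02,  9.39900521e-03,  2.20753498e-05]), 'tcp_pos': array([ 6.74391494e-01, -2.89649274e-05,  2.30335122e-01]), 'orientation': array([ 3.14147118e+00, -2.44695262e-05, -2.89311123e-03]), 'contact_force': array([ 0.16486194, -1.0467122 ,  0.06050906]), 'moment': array([ 0.02502485, -0.02609444, -0.00792608]), 'grip_width': 0.08485460007558844}
scene {'fx': 430.73539886116106, 'fy': 430.73539886116106, 'cx': 274.094186021031, 'cy': 205.3429706073913, 'dist_coeffs': array([-0.05816662,  0.        ,  0.        ,  0.        ,  0.        ]), 'origin': array([1.69369302, 0.12832247, 1.06701092]), 'rotation': array([-1.63463575, -1.77575461,  0.84863185])}
side {'fx': 501.15905450389073, 'fy': 501.15905450389073, 'cx': 280.32389454350357, 'cy': 204.86744608435717, 'dist_coeffs': array([-0.14484227,  0.        ,  0.        ,  0.        ,  0.        ]), 'origin': array([ 0.37259947, -0.99748051,  1.19960656]), 'rotation': array([-2.34120163,  0.25356128, -0.11200095])}
wrist {'fx': 337.29992024808195, 'fy': 337.29992024808195, 'cx': 280.09346344658366, 'cy': 210.8250093599971, 'dist_coeffs': array([-0.08439417,  0.        ,  0.        ,  0.        ,  0.        ]), 'T_tool_cam': array([[ 9.99999982e-01, -1.90123904e-04,  4.69975598e-06,
        -2.35738902e-04],
       [ 1.82176125e-04,  9.64706167e-01,  2.63328652e-01,
        -6.68060089e-02],
       [-5.45989548e-05, -2.63328646e-01,  9.64706184e-01,
        -1.41647797e-01],
       [ 0.00000000e+00,  0.00000000e+00,  0.00000000e+00,
         1.00000000e+00]])}
```

View pics/scene0.png

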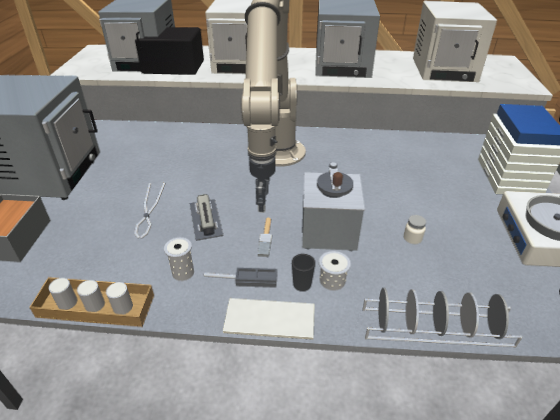

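View pics/side0.png

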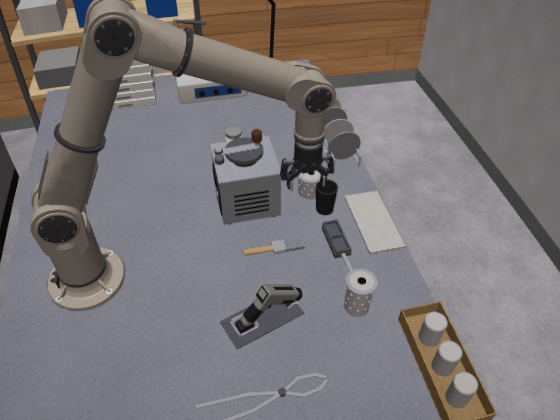

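View pics/wrist0.png

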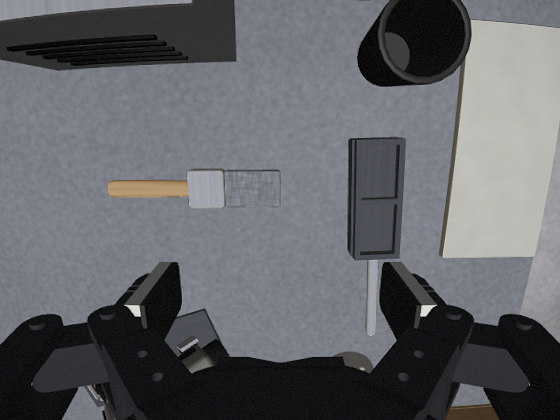

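Run:
```python
import cv2
def c(n,x0,y0,w,h,s,o):
    im=cv2.imread('pics/'+n); cv2.imwrite('pics/'+o,cv2.resize(im[y0:y0+h,x0:x0+w],None,fx=s,fy=s,interpolation=cv2.INTER_CUBIC))
c('scene0.png',290,150,100,100,6,'c1.png')
c('side0.png',200,115,100,100,6,'c2.png')
c('scene0.png',180,180,60,60,9,'c3.png')
c('side0.png',210,270,105,80,7,'c4.png')
```

```text
(no output)
```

View pics/c1.png

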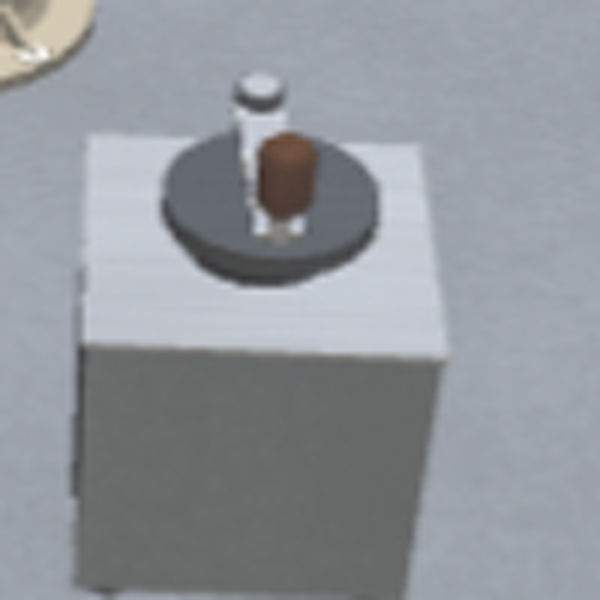

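View pics/c2.png

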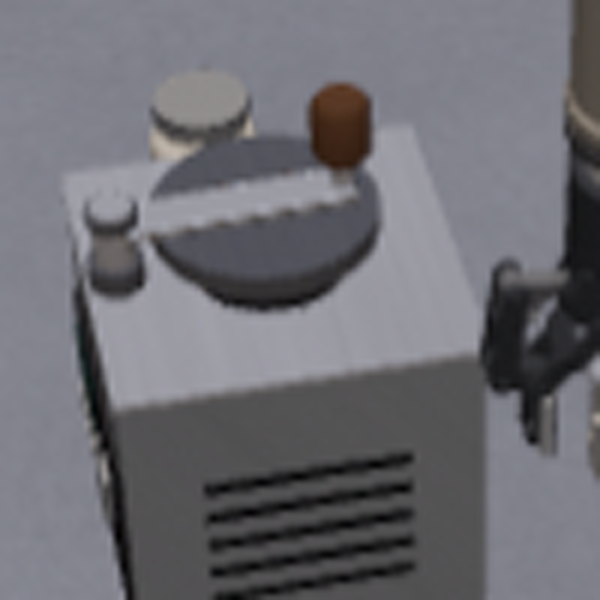

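View pics/c3.png

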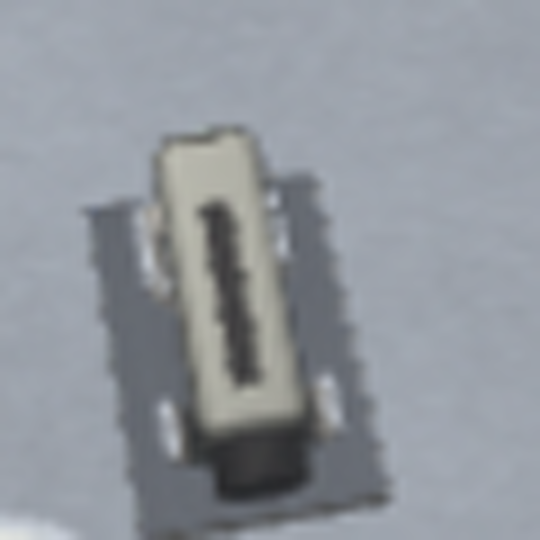

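View pics/c4.png

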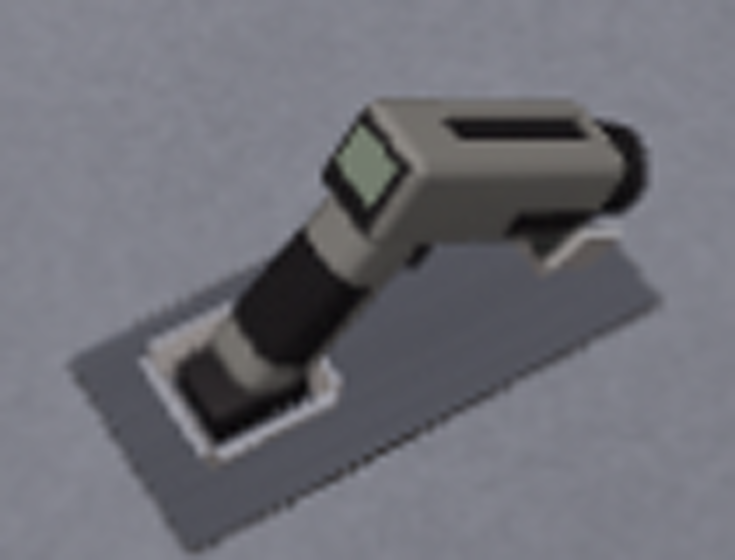

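```bash
cat >> h.py <<'E'
from scipy.optimize import least_squares
def F(fn): return np.load('pics/'+fn+'.npy',allow_pickle=True).item()
def proj(f,P):
    R=cv2.Rodrigues(np.array(f['rotation'],float))[0]; t=-R.T@f['origin']
    K=np.array([[f['fx'],0,f['cx']],[0,f['fy'],f['cy']],[0,0,1]])
    return cv2.projectPoints(np.array(P,float),cv2.Rodrigues(R.T)[0],t,K,f['dist_coeffs'])[0][:,0]
def yawpose(p,L):
    c,s=np.cos(p[2]),np.sin(p[2]); L=np.array(L,float)
    return np.c_[p[0]+c*L[:,0]-s*L[:,1],p[1]+s*L[:,0]+c*L[:,1],L[:,2]]
def fit(obs,p0):
    # obs: list of (frame, locals, pixels)
    fun=lambda p: np.concatenate([(proj(f,yawpose(p,L))-np.array(px)).ravel() for f,L,px in obs])
    s=least_squares(fun,p0,loss='soft_l1'); print('pose',s.x.round(4),'yawdeg',np.degrees(s.x[2]).round(2)); print(fun(s.x).reshape(-1,2).round(1).tolist()); return s.x
E
python3 - <<'E'
from h import *
sc,sd=F('scene0.png'),F('side0.png')
a=.095;z=.197
C=[(-a,-a,z),(-a,a,z),(a,a,z),(a,-a,z)]
p1=np.array([(87,135),(422,145),(447,356),(82,345)])/6+[290,150]
p2=np.array([(122,410),(65,178),(412,127),(482,352)])/6+[200,115]
pf=fit([(sc,C,p1),(sd,C,p2)],[.6,.2,0])
k=[(-.08,0,.247)]
print(proj(sc,yawpose(pf,k)),np.array((262,85))/6+[290,150],proj(sd,yawpose(pf,k)),np.array((110,203))/6+[200,115])
# knob
best=fit([(sc,[(0,0,.271)],np.array([(288,178)])/6+[290,150]),(sd,[(0,0,.271)],np.array([(341,127)])/6+[200,115])],[pf[0],pf[1],0])
piv=yawpose(pf,k)[0]; d=best[:2]-piv[:2]; print('piv',piv,'r',np.hypot(*d),'lid',np.arctan2(d[1],d[0])-pf[2])
z=.008
S=[(-.152,-.05,z),(-.152,.05,z),(.062,.05,z),(.062,-.05,z)]
q1=np.array([(85,210),(318,172),(390,495),(142,535)])/9+[180,180]
q2=np.array([(195,552),(70,365),(660,300)])/7+[210,270]
fit([(sc,S,q1),(sd,[S[0],S[1],S[3]],q2)],[.6,-.3,0.1])
fit([(sc,S,q1)],[.6,-.3,0.1]);fit([(sd,[S[0],S[1],S[3]],q2)],[.6,-.3,0.1])
E
```

```text
pose [0.5341 0.2186 0.0167] yawdeg 0.96
[[-0.1, -0.4], [-1.7, -0.2], [-0.9, -0.8], [-0.1, -1.3], [-0.3, -1.6], [0.6, -1.0], [-0.2, -0.6], [1.6, -1.5]]
[[332.76481052 163.50167076]] [333.66666667 164.16666667] [[219.05297871 148.58344977]] [218.33333333 148.83333333]
pose [0.5753 0.2282 0.    ] yawdeg 0.0
[[-0.4, -1.0], [0.3, -1.2]]
piv [0.45412567 0.21728012 0.247     ] r 0.12170452399314853 lid 0.07341482963978088
pose [ 0.5372 -0.2281  0.3494] yawdeg 20.02
[[-0.9, -0.9], [-1.7, -0.9], [-0.4, -1.4], [-0.6, -0.7], [0.0, -0.9], [0.1, -1.6], [0.4, -1.3]]
pose [ 0.5426 -0.2242  0.3335] yawdeg 19.11
[[0.3, -0.2], [-0.3, -0.0], [0.1, -0.1], [-0.1, 0.3]]
pose [ 0.5358 -0.2317  0.3525] yawdeg 20.2
[[-0.1, 0.4], [-0.1, -0.3], [0.3, -0.2]]
```

Request:
send_rows(series=[[[0,0,-0.04],[0,0,0]],[[0,0,-0.04],[0,0,0]],[[0,0,-0.04],[0,0,0]],[[-0.012,-0.028,0],[0,0,-0.25]],[[-0.012,-0.028,0],[0,0,-0.25]],[[-0.012,-0.028,0],[0,0,-0.25]],[[-0.012,-0.028,0],[0,0,-0.25]],[[-0.012,-0.028,0],[0,0,0]],[[-0.012,-0.028,0],[0,0,0]],[[-0.012,-0.028,0],[0,0,0]],[[0,0,0],[0,0,0]],[[0,0,0],[0,0,0]]], fingers=0, grip_force=25)

```text
clock: 1.65
tcp_pos: [0.58, 0.1907, 0.3511]
orientation: [3.138, 0.138, -0.0]
contact_force: [0.6, 0.0, -0.0]
grip_width: 0.0856
```

```bash
cat >> h.py <<'E'
def wframe(fn):
    o=r.get_obs(); f=save('wrist',fn)
    T=np.eye(4);T[:3,:3]=cv2.Rodrigues(np.array(o['orientation']))[0];T[:3,3]=o['tcp_pos']
    W=T@f['T_tool_cam']; f['origin']=W[:3,3]; f['rotation']=cv2.Rodrigues(W[:3,:3])[0][:,0]
    np.save('pics/'+fn+'.npy',f,allow_pickle=True)
    print(round(o['clock'],2),o['tcp_pos'].round(4),o['orientation'].round(4),o['contact_force'].round(1),o['grip_width'])
    return f
E
python3 -c "
from h import *
f=wframe('w1.png')"
```

```text
1.65 [0.58   0.1907 0.3511] [ 3.1378e+00  1.3750e-01 -3.0000e-04] [ 0.6  0.  -0. ] 0.08558358842461464
```

View pics/w1.png

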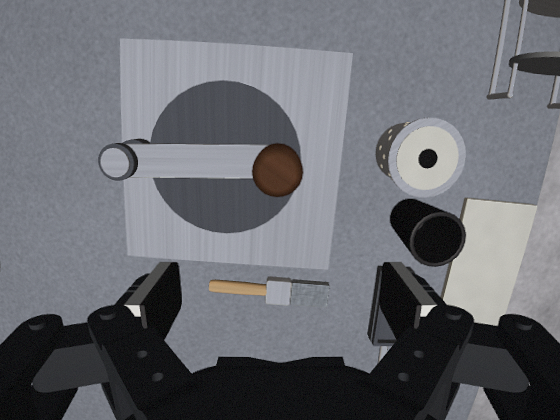

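Run:
```python
from h import *
sc,sd,w=F('scene0.png'),F('side0.png'),F('w1.png')
a=.095;z=.197
C=[(-a,-a,z),(-a,a,z),(a,a,z),(a,-a,z)]
p1=(np.array([(87,135),(422,145),(447,356),(82,345)])+.5)/6-.5+[290,150]
p2=(np.array([(122,410),(65,178),(412,127),(482,352)])+.5)/6-.5+[200,115]
p3=[(127,255),(121,39),(352,53),(328,270)]
pf=fit([(w,C,p3)],[.53,.2,0])
pf=fit([(w,C+[(-.08,0,.247)],p3+[(117,161)])],[.53,.2,0])
pf=fit([(sc,C,p1),(sd,C,p2),(w,C,p3)],[.53,.2,0])
best=fit([(w,[(0,0,.291)],[(277,169.5)])],[pf[0],pf[1],0])
b2=fit([(w,[(0,0,.247)],[(117,161)])],[pf[0],pf[1],0])
d=(best-b2)[:2];print(np.hypot(*d),np.arctan2(d[1],d[0]))
```

```text
pose [0.5339 0.2187 0.0171] yawdeg 0.98
[[2.4, -1.7], [0.9, 0.7], [-1.2, 0.8], [-1.0, -3.1]]
pose [0.5345 0.2189 0.0167] yawdeg 0.96
[[3.0, -2.0], [1.6, 0.4], [-0.4, 0.7], [-0.4, -3.2], [-1.8, 0.5]]
pose [0.5336 0.2186 0.0166] yawdeg 0.95
[[0.3, -0.1], [-1.3, 0.1], [-0.5, -0.5], [0.3, -1.0], [-0.1, -1.1], [0.9, -0.6], [0.1, -0.2], [1.8, -1.0], [2.1, -1.7], [0.6, 0.7], [-1.5, 1.0], [-1.3, -3.0]]
pose [0.5746 0.2279 0.    ] yawdeg 0.0
[[-0.0, -0.0]]
pose [-0.0486  0.3304  0.    ] yawdeg 0.0
[[-0.0, 0.0]]
0.6316370539786429 -0.16312124659797106
```

Request:
send_rows(series=[[[-0.001,-0.0188,0],[0,0,0]],[[-0.001,-0.0188,0],[0,0,0]],[[0,0,0.024],[0,0,0]],[[0,0,0.024],[0,0,0]],[[0,0,0.024],[0,0,0]],[[0,0,0.025],[0,0,0]],[[0,0,0],[0,0,0]]], fingers=0)

```text
clock: 2.58
tcp_pos: [0.5734, 0.229, 0.2522]
orientation: [3.137, 0.139, -0.006]
contact_force: [0.2, -0.4, 0.1]
grip_width: 0.0855
```

Request:
send_rows(series=[[[0,0,0],[0,0,0]],[[0,0,0],[0,0,0]],[[0,0,0],[0,0,0]],[[0,0,0],[0,0,0]],[[0,0,0],[0,0,0]],[[0,0,0],[0,0,0]]], fingers=255, grip_force=25)

```text
clock: 3.32
tcp_pos: [0.5749, 0.2284, 0.2554]
orientation: [-3.138, -0.137, -0.001]
contact_force: [-3.6, -0.8, 5.7]
grip_width: 0.0312
```

```bash
python3 -c "
from h import *
f=wframe('w2.png');save('scene','s2.png');print(r.get_obs()['joints'])"
```

```text
3.33 [0.5749 0.2284 0.2554] [-3.138e+00 -1.370e-01 -8.000e-04] [-3.6 -0.8  5.7] 0.03118226309549371
[-0.4078091   0.36629371 -0.09302705  1.66552004  0.03672977  1.11068626
 -0.42368669]
```

View pics/w2.png

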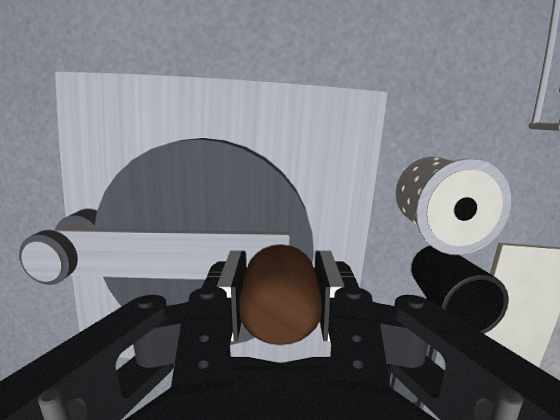

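Request:
send_rows(series=[[[-0.0005,-0.0106,0],[0,0,-1]],[[-0.0005,-0.0106,0],[0,0,-1]],[[-0.0005,-0.0106,0],[0,0,-1]],[[-0.0005,-0.0106,0],[0,0,-1]],[[-0.0005,-0.0106,0],[0,0,-1]],[[-0.0005,-0.0106,0],[0,0,-1]],[[-0.0005,-0.0106,0],[0,0,-1]],[[-0.0005,-0.0106,0],[0,0,-1]],[[0,0,0],[0,0,0]]])

```text
clock: 4.55
tcp_pos: [0.5387, 0.3038, 0.2554]
orientation: [2.901, 1.205, -0.001]
contact_force: [-3.1, -2.0, 6.8]
grip_width: 0.0313
```

```bash
python3 -c "
from h import *
o=r.get_obs();print(o);d=o['tcp_pos'][:2]-[.454,.2174];print(np.hypot(*d),np.arctan2(d[1],d[0]))"
```

```text
{'clock': 4.55, 'joints': array([-0.42109101,  0.37750234, -0.2540875 ,  1.65612861,  0.10312364,
        1.12144889,  0.08447006]), 'qvel': array([ 0.00554484,  0.00207105,  0.01797533, -0.00420185, -0.0038689 ,
       -0.00499905, -0.01922267]), 'tau': array([ -0.73372582, -49.2466557 ,  -2.29262888, -27.56884038,
         0.1366437 ,  -1.41375225,   0.27728006]), 'tcp_pos': array([0.53866837, 0.30379072, 0.25539939]), 'orientation': array([ 2.90110180e+00,  1.20507813e+00, -5.00381485e-04]), 'contact_force': array([-3.05469425, -1.96832223,  6.79467053]), 'moment': array([-0.5461247 ,  0.86438553, -0.03072694]), 'grip_width': 0.03127407758356122}
0.12096316984236191 0.7954665425930944
```

Request:
send_rows(series=[[[-0.0005,-0.0106,0],[0,0,-1]],[[-0.0005,-0.0106,0],[0,0,-1]],[[-0.0005,-0.0106,0],[0,0,-1]],[[-0.0005,-0.0106,0],[0,0,-1]],[[-0.0005,-0.0106,0],[0,0,-1]],[[-0.0005,-0.0106,0],[0,0,-1]],[[-0.0005,-0.0106,0],[0,0,-1]],[[-0.0005,-0.0106,0],[0,0,-1]],[[-0.0005,-0.0106,0],[0,0,-1]],[[-0.0005,-0.0106,0],[0,0,-1]],[[-0.0003,-0.007,0],[0,0,-0.7]],[[0,0,0],[0,0,0]],[[0,0,0],[0,0,0]]])

```text
clock: 6.18
tcp_pos: [0.4355, 0.3371, 0.2554]
orientation: [2.052, 2.379, -0.0]
contact_force: [-4.0, -2.3, 7.6]
grip_width: 0.0316
```

```bash
python3 -c "
from h import *
o=r.get_obs();print(o['contact_force'],o['joints']);d=o['tcp_pos'][:2]-[.454,.2174];print(np.hypot(*d),np.arctan2(d[1],d[0])-.017)"
```

```text
[-4.00183794 -2.33680803  7.55354768] [-0.38151767  0.28824208 -0.47299079  1.80169205  0.1469883   1.08646536
  0.81136741]
0.12115420925459246 1.706975020584427
```

Request:
send_rows(series=[[[0,0,0],[0,0,0]],[[0,0,0],[0,0,0]],[[0,0,0],[0,0,0]],[[0,0,0],[0,0,0]],[[0,0,0],[0,0,0]],[[0,0,-0.02],[0,0,0]],[[0,0,-0.03],[0,0,0]],[[0,0,-0.04],[0,0,0]],[[0,0,0],[0,0,0]]], fingers=0)

```text
clock: 7.3
tcp_pos: [0.4369, 0.3388, 0.3477]
orientation: [2.05, 2.379, 0.01]
contact_force: [0.2, 0.4, -1.0]
grip_width: 0.0856
```

```bash
python3 -c "
from h import *
f=wframe('w3.png');save('scene','s3.png')"
```

```text
7.3 [0.4369 0.3388 0.3477] [2.05   2.3792 0.0098] [ 0.2  0.4 -1. ] 0.0855973732870795
```

View pics/s3.png

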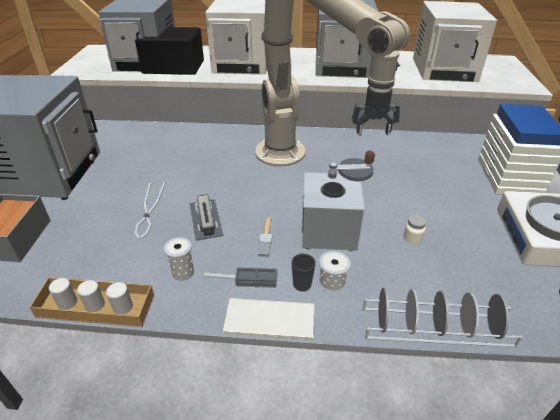

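View pics/w3.png

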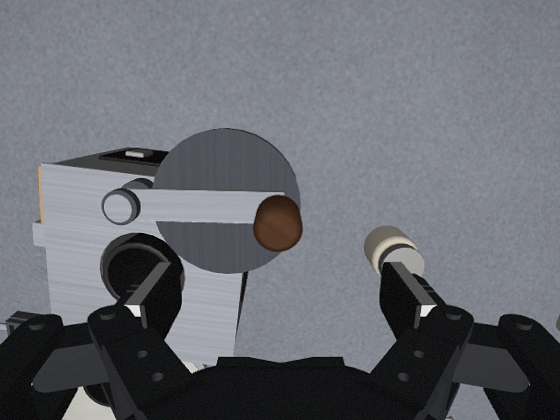

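Request:
send_rows(series=[[[-0.02,0.003,0],[0,0,0]],[[-0.037,0.006,0],[0,0,0]],[[-0.037,0.006,0],[0,0,0]],[[-0.037,0.006,0],[0,0,0]],[[-0.037,0.006,0],[0,0,0]],[[-0.037,0.006,0],[0,0,0]],[[-0.037,0.006,0],[0,0,0]],[[-0.037,0.006,0],[0,0,0]],[[-0.037,-0.014,0],[0,0,0]],[[-0.037,-0.014,0],[0,0,0]],[[-0.037,-0.014,0],[0,0,0]],[[-0.037,-0.014,0],[0,0,0]],[[-0.037,-0.014,0],[0,0,0]],[[-0.037,-0.014,0],[0,0,0]],[[-0.037,-0.014,0],[0,0,0]],[[-0.037,-0.014,0],[0,0,0]],[[-0.017,-0.01,0],[0,0,0]]])

```text
clock: 9.52
tcp_pos: [0.4455, -0.2617, 0.3426]
orientation: [-2.053, -2.375, 0.002]
contact_force: [0.6, -0.0, 0.2]
grip_width: 0.0854
```

Request:
send_rows(series=[[[0,0,0],[0,0,1]],[[0,0,0],[0,0,1]],[[0,0,0],[0,0,1]],[[0,0,0],[0,0,1]],[[0,0,0],[0,0,1]],[[0,0,0],[0,0,1]],[[0,0,0],[0,0,1]],[[0,0,0],[0,0,1]],[[0,0,0],[0,0,1]],[[0,0,0],[0,0,1]],[[0,0,0],[0,0,1]],[[0,0,0],[0,0,1]],[[0,0,0],[0,0,1]],[[0,0,0],[0,0,1]],[[0,0,0],[0,0,1]],[[0,0,0],[0,0,1]],[[0,0,0],[0,0,1]],[[0,0,0],[0,0,1]],[[0,0,0],[0,0,1]],[[0,0,0],[0,0,1]]])

```text
clock: 12.02
tcp_pos: [0.4464, -0.2592, 0.3426]
orientation: [-3.14, 0.046, 0.004]
contact_force: [-0.5, 0.6, -0.6]
grip_width: 0.0851
```

Request:
send_rows(series=[[[0,0,0],[0,0,1]],[[0,0,0],[0,0,1]],[[0,0,0],[0,0,1]],[[0,0,0],[0,0,1]],[[0,0,0],[0,0,1]],[[0,0,0],[0,0,1]],[[0,0,0],[0,0,1]],[[0,0,0],[0,0,1]],[[0,0,0],[0,0,1]],[[0,0,0],[0,0,1]],[[0,0,0],[0,0,1]],[[0,0,0],[0,0,1]],[[0,0,0],[0,0,1]],[[0,0,0],[0,0,0.7]],[[0,0,0],[0,0,0]],[[0,0,0],[0,0,0]]])

```text
clock: 14.02
tcp_pos: [0.4468, -0.2594, 0.3436]
orientation: [2.574, -1.8, -0.002]
contact_force: [1.0, -1.1, -0.2]
grip_width: 0.0859
```

```bash
python3 -c "
from h import *
f=wframe('w4.png');save('side','d4.png');o=r.get_obs();print(o['joints']);R=cv2.Rodrigues(o['orientation'])[0];print(R[:,0],R[:,2])"
```

```text
14.03 [ 0.4468 -0.2594  0.3436] [ 2.5742e+00 -1.8002e+00 -2.1000e-03] [ 1.  -1.1 -0.2] 0.08585545148082988
[ 0.22418775  0.11688006  0.200761    1.79045105 -0.02454038  1.23729797
 -0.78931793]
[ 3.42723128e-01 -9.39436380e-01 -3.81385120e-04] [-5.90036830e-04  1.90716244e-04 -9.99999808e-01]
```

View pics/w4.png

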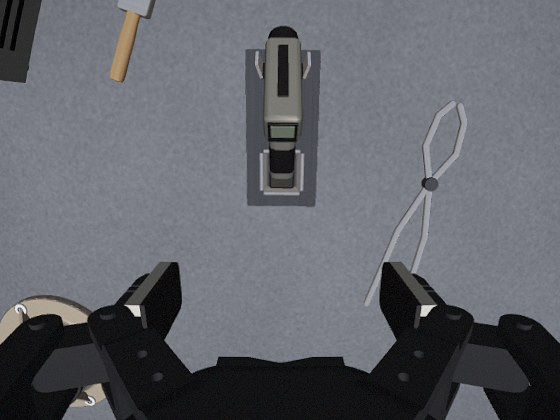

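View pics/d4.png

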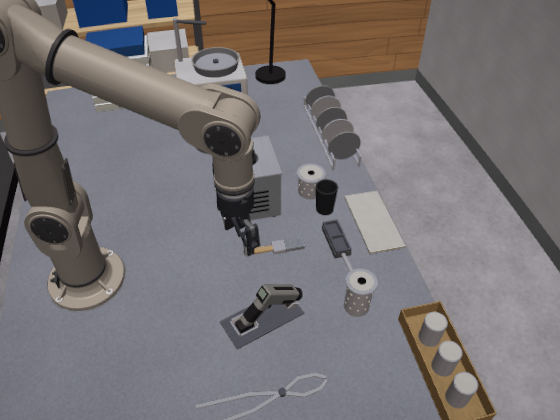

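Run:
```python
from h import *
sc,sd,w=F('scene0.png'),F('side0.png'),F('w4.png')
im=cv2.imread('pics/w4.png')[20:220,210:360];cv2.imwrite('pics/c5.png',cv2.resize(im,None,fx=4,fy=4,interpolation=cv2.INTER_CUBIC)[:600] if 0 else cv2.resize(im,None,fx=3,fy=3,interpolation=cv2.INTER_CUBIC))
z=.008
S=[(-.152,-.05,z),(-.152,.05,z),(.062,.05,z),(.062,-.05,z)]
q1=(np.array([(85,210),(318,172),(390,495),(142,535)])+.5)/9-.5+[180,180]
q2=(np.array([(195,552),(70,365),(660,300)])+.5)/7-.5+[210,270]
q3=[(315,206),(248,205),(246,50),(320,50)]
fit([(w,S,q3)],[.53,-.23,.35])
p=fit([(sc,S,q1),(sd,[S[0],S[1],S[3]],q2),(w,S,q3)],[.53,-.23,.35])
g=yawpose(p,[(-.006,0,.091)])
o=r.get_obs();R=cv2.Rodrigues(o['orientation'])[0]
t=np.array([*g[0][:2],.072]);print(t,'tool shift',R.T@(t-o['tcp_pos']))
for nm,l in dict(lens=(.073,0,.029),rear=(-.029,0,.130)).items():print(nm,proj(w,yawpose(p,[l])))
```

```text
pose [ 0.5368 -0.2293  0.3423] yawdeg 19.61
[[0.7, 0.4], [-0.6, 0.9], [-0.9, -0.8], [0.8, -0.2]]
pose [ 0.5366 -0.2291  0.3431] yawdeg 19.66
[[-0.5, -0.7], [-1.2, -0.6], [-0.3, -1.0], [-0.5, -0.4], [0.0, -0.3], [0.4, -1.1], [0.7, -0.4], [0.6, 0.4], [-0.7, 1.0], [-1.1, -0.7], [0.6, -0.1]]
[ 0.53099457 -0.23113202  0.072     ] tool shift [ 0.00229518 -0.08871722  0.27189354]
lens [[282.91079302  36.89096404]]
rear [[282.74162937 119.77778727]]
```

View pics/c5.png

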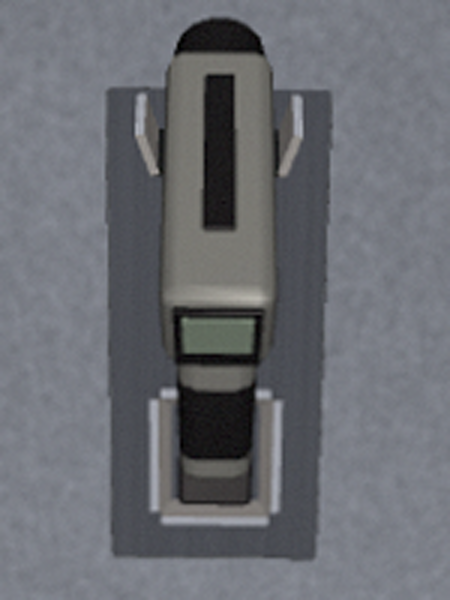

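Request:
send_rows(series=[[[0.001,-0.03,0],[0,0,0.08]],[[0.001,-0.03,0],[0,0,0]],[[0,-0.0287,0.02],[0,0,0]],[[0,0,0.04],[0,0,0]],[[0,0,0.04],[0,0,0]],[[0,0,0.04],[0,0,0]],[[0,0,0.03],[0,0,0]],[[0,0,0],[0,0,0]],[[0,0,0],[0,0,0]]], fingers=0)

```text
clock: 15.25
tcp_pos: [0.5321, -0.2318, 0.1755]
orientation: [-2.567, 1.811, -0.003]
contact_force: [0.0, -0.8, 0.5]
grip_width: 0.0854
```

```bash
python3 -c "
from h import *
f=wframe('w5.png');o=r.get_obs();R=cv2.Rodrigues(o['orientation'])[0];print(R[:,0],R.T@(np.array([.531,-.2311,.072])-o['tcp_pos']))"
```

```text
15.25 [ 0.5321 -0.2318  0.1755] [-2.5668e+00  1.8105e+00 -2.5000e-03] [ 0.  -0.8  0.5] 0.08543764848349177
[ 0.33546701 -0.94205061  0.00158954] [-0.00136905  0.0012672   0.10392266]
```

View pics/w5.png

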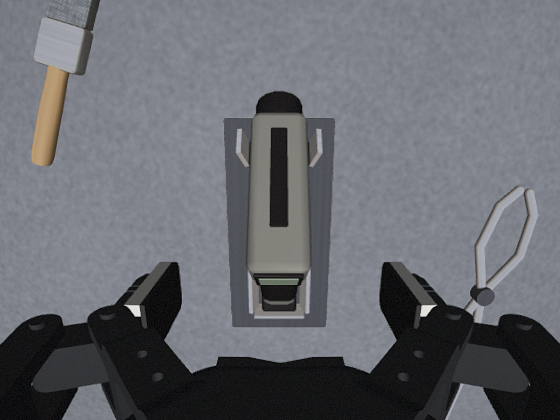

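Request:
send_rows(series=[[[-0.001,0.001,0.025],[0,0,0]],[[0,0,0.025],[0,0,0]],[[0,0,0.025],[0,0,0]],[[0,0,0.018],[0,0,0]],[[0,0,0.01],[0,0,0]],[[0,0,0],[0,0,0]],[[0,0,0],[0,0,0]]])

```text
clock: 16.18
tcp_pos: [0.5307, -0.2311, 0.0721]
orientation: [-2.567, 1.811, -0.002]
contact_force: [0.5, -0.5, 0.3]
grip_width: 0.0854
```

Request:
send_rows(series=[[[0,0,0],[0,0,0]],[[0,0,0],[0,0,0]],[[0,0,0],[0,0,0]],[[0,0,0],[0,0,0]],[[0,0,0],[0,0,0]],[[0,0,0],[0,0,0]]], fingers=255, grip_force=50)

```text
clock: 16.92
tcp_pos: [0.5304, -0.231, 0.0718]
orientation: [-2.567, 1.811, -0.001]
contact_force: [-1.1, -0.5, 5.6]
grip_width: 0.0412
```

```bash
python3 -c "
from h import *
f=wframe('w6.png');save('side','d6.png');o=r.get_obs();print(o['moment'],o['joints'])"
```

```text
16.93 [ 0.5304 -0.231   0.0718] [-2.5669e+00  1.8107e+00 -1.1000e-03] [-1.1 -0.5  5.6] 0.041248804063765555
[0.01384595 0.19163733 0.06172851] [ 0.20474463  0.52008096  0.12739531  1.92420089 -0.0978973   0.70238785
 -0.83853214]
```

View pics/w6.png

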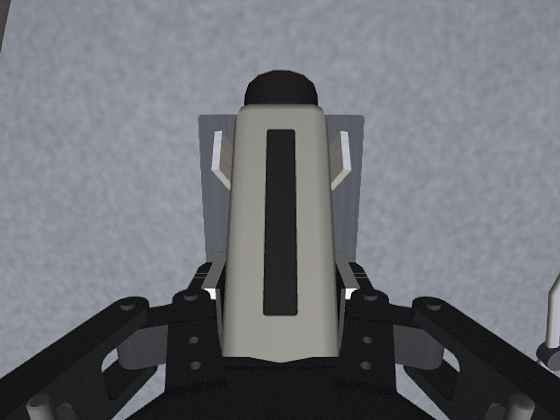

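Request:
send_rows(series=[[[0,0,-0.005],[0,0,0]],[[0,0,-0.015],[0,0,0]],[[0,0,-0.03],[0,0,0]],[[0,0,-0.04],[0,0,0]],[[0,0,-0.04],[0,0,0]],[[0,0,-0.04],[0,0,0]],[[0,0,-0.04],[0,0,0]],[[0,0,-0.03],[0,0,0]],[[0,0,-0.01],[0,0,0]],[[0,0,0],[0,0,0]]])

```text
clock: 18.27
tcp_pos: [0.5299, -0.2308, 0.3213]
orientation: [-2.567, 1.811, -0.0]
contact_force: [-0.1, 0.6, -3.5]
grip_width: 0.042
```

Request:
send_rows(series=[[[0,0,0],[0,0,-0.5]],[[0,0,0],[0,0,-1]],[[0,0,0],[0,0,-1]],[[0,0,0],[0,0,-1]],[[0,0,0],[0,0,-1]],[[0,0,0],[0,0,-1]],[[0,0,0],[0,0,-1]],[[0,0,0],[0,0,-1]],[[0,0,0],[0,0,-1]],[[0,0,0],[0,0,-1]],[[0,0,0],[0,0,-1]],[[0,0,0],[0,0,-1]],[[0,0,0],[0,0,-1]],[[0,0,0],[0,0,-1]],[[0,0,0],[0,0,-0.58]],[[0,0,0],[0,0,0]],[[0,0,0],[0,0,0]]])

```text
clock: 20.4
tcp_pos: [0.5296, -0.2307, 0.3202]
orientation: [-3.141, 0.002, 0.003]
contact_force: [-0.4, 0.5, -1.6]
grip_width: 0.0418
```

```bash
python3 -c "
from h import *
f=wframe('w7.png');save('side','d7.png');o=r.get_obs();R=cv2.Rodrigues(o['orientation'])[0];print(R.round(4).tolist(),o['joints'],o['moment'])"
```

```text
20.4 [ 0.5296 -0.2307  0.3202] [-3.141e+00  1.500e-03  2.700e-03] [-0.4  0.5 -1.6] 0.04176089553230517
[[1.0, -0.0006, -0.0008], [-0.0006, -1.0, 0.0003], [-0.0008, -0.0003, -1.0]] [ 2.98641146e-01  2.45902096e-01  5.07820053e-03  1.68121552e+00
 -1.34130605e-03  1.21535514e+00  3.03418278e-01] [0.03770695 0.0017296  0.0040661 ]
```

View pics/d7.png

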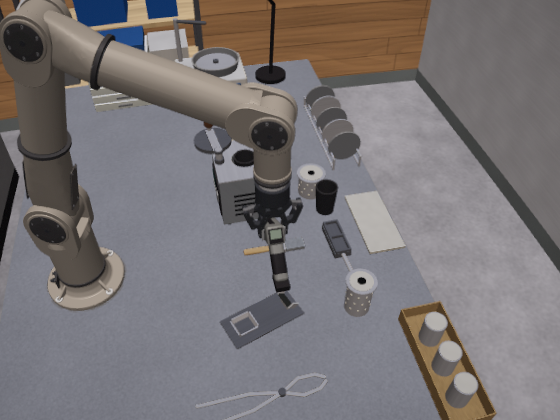

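View pics/w7.png

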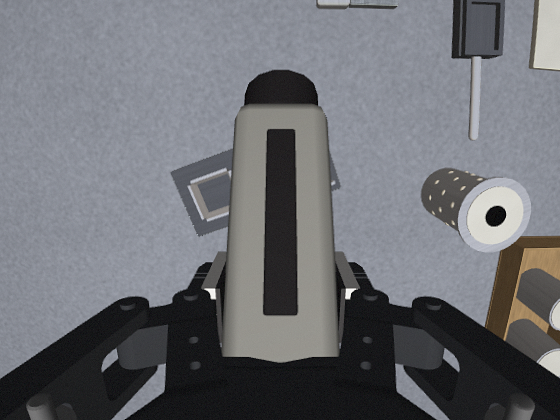

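Request:
send_rows(series=[[[0.0004,-0.015,0],[0,0,0]],[[0.0005,-0.03,0],[0,0,0]],[[0.0005,-0.03,0],[0,0,0]],[[0.0005,-0.03,0],[0,0,0]],[[0.0005,-0.03,0],[0,0,0]],[[0.0005,-0.03,0],[0,0,0]],[[0.0005,-0.03,0],[0,0,0]],[[0.0005,-0.03,0],[0,0,0]],[[0.0005,-0.03,0],[0,0,0]],[[0,-0.02,0],[0,0,0]],[[0,-0.01,0.005],[0,0,0]],[[0,0,0.006],[0,0,0]],[[0,0,0],[0,0,0]],[[0,0,0],[0,0,0]]])

```text
clock: 22.25
tcp_pos: [0.5345, 0.0531, 0.3102]
orientation: [3.141, -0.003, -0.0]
contact_force: [0.4, -0.6, -2.0]
grip_width: 0.0415
```

```bash
python3 -c "
from h import *
f=wframe('w8.png');a=save('side','d8.png');b=save('scene','s8.png')
L=np.array(r.get_obs()['tcp_pos'])+[.0003,.0795,-.0428]
m=np.array([.534,.2187,.205]);print(L,m-L)
u=np.array([0,.809,-.588]);print((m-L)@u)
print(proj(a,[L,m]),proj(b,[L,m]),proj(f,[L,m]))"
```

```text
22.25 [0.5345 0.0531 0.3102] [ 3.1413e+00 -2.8000e-03 -2.0000e-04] [ 0.4 -0.6 -2. ] 0.04151688791619733
[0.53490802 0.13317239 0.26768056] [-0.00090802  0.08552761 -0.06268056]
0.10604800655719937
[[249.572935   156.79487953]
 [245.33710501 155.43102178]] [[307.77845603 170.86897221]
 [332.68153457 187.36662017]] [[281.02408093  93.3636758 ]
 [279.21034501 -31.84750505]]
```

View pics/w8.png

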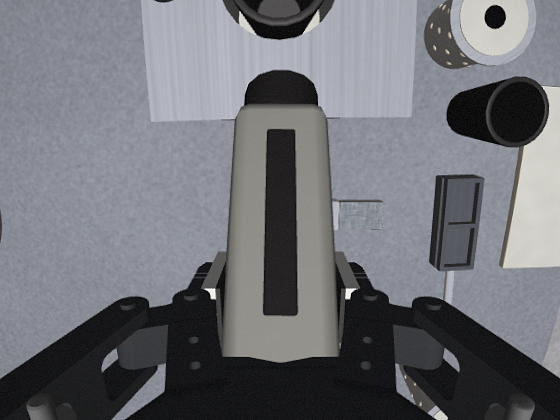

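View pics/s8.png

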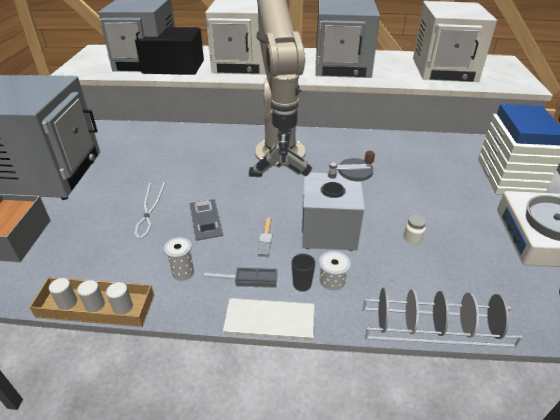

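View pics/d8.png

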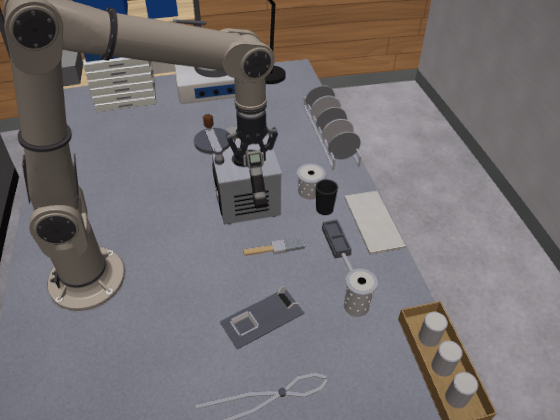

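```bash
python3 -c "
import cv2
im=cv2.imread('pics/s8.png')[110:220,240:380];cv2.imwrite('pics/c8.png',cv2.resize(im,None,fx=5,fy=5,interpolation=cv2.INTER_CUBIC))"
```

```text
(no output)
```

View pics/c8.png

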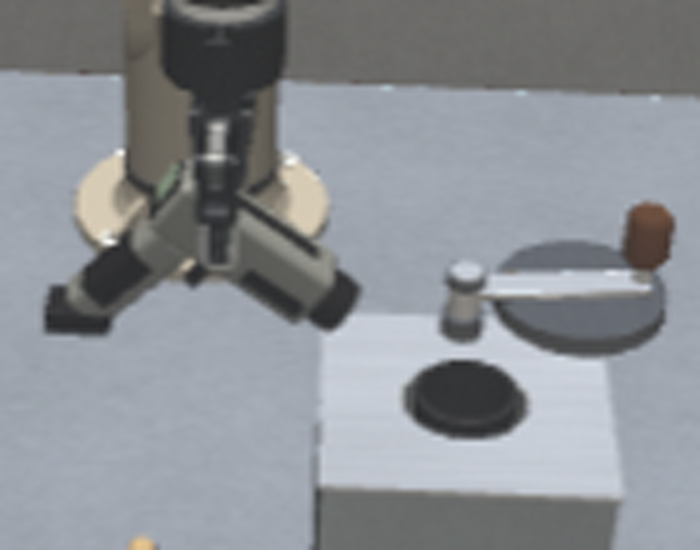

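Request:
send_rows(series=[[[0,0,0],[0,0,0]],[[0,0,0],[0,0,0]],[[0,0,0],[0,0,0]],[[0,0,0],[0,0,0]],[[0,0,0],[0,0,0]],[[0,0,0],[0,0,0]],[[0,0,0],[0,0,0]],[[0,0,0],[0,0,0]],[[0,0,0],[0,0,0]],[[0,0,0],[0,0,0]],[[0,0,0],[0,0,0]],[[0,0,0],[0,0,0]],[[0,0,0],[0,0,0]],[[0,0,0],[0,0,0]],[[0,0,0],[0,0,0]],[[0,0,0],[0,0,0]],[[0,0,0],[0,0,0]],[[0,0,0],[0,0,0]],[[0,0,0],[0,0,0]],[[0,0,0],[0,0,0]]])

```text
clock: 24.9
tcp_pos: [0.5345, 0.0542, 0.3103]
orientation: [-3.142, 0.0, 0.0]
contact_force: [0.9, -0.3, -1.8]
grip_width: 0.0414
```

Request:
send_rows(series=[[[0,0,0],[0,0,0]],[[0,0,0],[0,0,0]],[[0,0,0],[0,0,0]],[[0,0,0],[0,0,0]],[[0,0,0],[0,0,0]],[[0,0,0],[0,0,0]],[[0,0,-0.005],[0,0,0]],[[0,0.01,-0.006],[0,0,0]],[[0,0.02,0],[0,0,0]],[[-0.0005,0.03,0],[0,0,0]],[[-0.0005,0.03,0],[0,0,0]],[[-0.0005,0.03,0],[0,0,0]],[[-0.0005,0.03,0],[0,0,0]],[[-0.0005,0.03,0],[0,0,0]],[[-0.0005,0.03,0],[0,0,0]],[[-0.0005,0.03,0],[0,0,0]],[[-0.0005,0.03,0],[0,0,0]],[[-0.0004,0.015,0],[0,0,0]],[[0,0,0],[0,0,0]]])

```text
clock: 27.28
tcp_pos: [0.5297, -0.2319, 0.3214]
orientation: [3.141, -0.003, 0.0]
contact_force: [0.3, 0.9, -1.7]
grip_width: 0.0415
```

Request:
send_rows(series=[[[0,0,0],[0,0,0.58]],[[0,0,0],[0,0,1]],[[0,0,0],[0,0,1]],[[0,0,0],[0,0,1]],[[0,0,0],[0,0,1]],[[0,0,0],[0,0,1]],[[0,0,0],[0,0,1]],[[0,0,0],[0,0,1]],[[0,0,0],[0,0,1]],[[0,0,0],[0,0,1]],[[0,0,0],[0,0,1]],[[0,0,0],[0,0,1]],[[0,0,0],[0,0,1]],[[0,0,0],[0,0,1]],[[0,0,0],[0,0,0.5]],[[0,0,0],[0,0,0]],[[0,0,0],[0,0,0]]])

```text
clock: 29.4
tcp_pos: [0.5303, -0.2299, 0.3214]
orientation: [-2.569, 1.808, 0.0]
contact_force: [-0.8, -0.8, -2.1]
grip_width: 0.0414
```

```bash
python3 -c "
from h import *
f=wframe('w9.png');o=r.get_obs();R=cv2.Rodrigues(o['orientation'])[0];R0=cv2.Rodrigues(np.array([-2.5669,1.8107,-.0011]))[0]
print('shift',R.T@(np.array([.5304,-.2310,.0718])-o['tcp_pos']),'turn units',np.degrees(cv2.Rodrigues(R.T@R0)[0].ravel())/5)"
```

```text
29.4 [ 0.5303 -0.2299  0.3214] [-2.5687e+00  1.8079e+00  2.0000e-04] [-0.8 -0.8 -2.1] 0.04143160107456503
shift [9.07115245e-04 1.98306264e-04 2.49576646e-01] turn units [0.0044123  0.00686257 0.01819564]
```

View pics/w9.png

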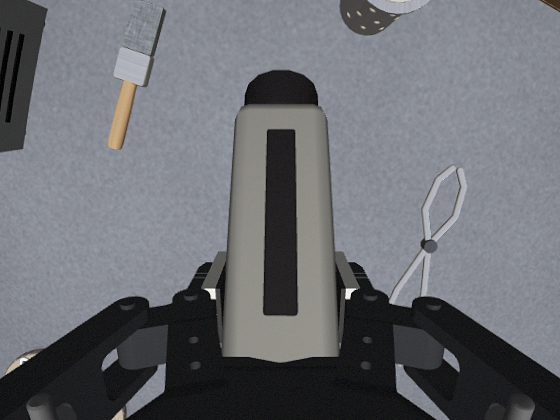

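Request:
send_rows(series=[[[0.0005,0,0.02],[0,0,0]],[[0,0,0.04],[0,0,0]],[[0,0,0.04],[0,0,0]],[[0,0,0.04],[0,0,0]],[[0,0,0.04],[0,0,0]],[[0,0,0.03],[0,0,0]],[[0,0,0.015],[0,0,0]],[[0,0,0],[0,0,0]],[[0,0,0],[0,0,0]],[[0,0,0],[0,0,0]]])

```text
clock: 30.7
tcp_pos: [0.5311, -0.2316, 0.0976]
orientation: [-2.566, 1.811, -0.004]
contact_force: [-0.5, -1.0, -1.8]
grip_width: 0.0411
```

```bash
python3 -c "
from h import *
f=wframe('w10.png');save('side','d10.png');o=r.get_obs();R=cv2.Rodrigues(o['orientation'])[0];R0=cv2.Rodrigues(np.array([-2.5669,1.8107,-.0011]))[0]
print('shift',R.T@(np.array([.5304,-.2310,.0718])-o['tcp_pos']),'turn units',np.degrees(cv2.Rodrigues(R.T@R0)[0].ravel())/5)
im=cv2.imread('pics/d10.png')[250:360,200:330];cv2.imwrite('pics/c10.png',cv2.resize(im,None,fx=5,fy=5,interpolation=cv2.INTER_CUBIC))"
```

```text
30.7 [ 0.5311 -0.2316  0.0976] [-2.5664  1.8105 -0.0036] [-0.5 -1.  -1.8] 0.04114215989189
shift [-0.0006243   0.00022643  0.02541755] turn units [-0.00787514 -0.00644303 -0.00063173]
```

View pics/c10.png

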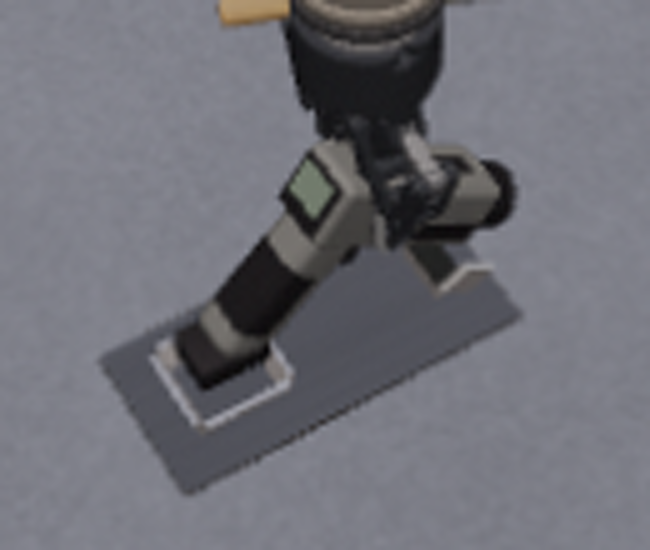

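Request:
send_rows(series=[[[-0.0003,0,0.006],[0,0,0]],[[0,0,0.006],[0,0,0]],[[0,0,0.004],[0,0,0]],[[0,0,0.003],[0,0,0]],[[0,0,0.003],[0,0,0]],[[0,0,0.002],[0,0,0]],[[0,0,0],[0,0,0]],[[0,0,0],[0,0,0]]])

```text
clock: 31.8
tcp_pos: [0.5302, -0.231, 0.0724]
orientation: [-2.567, 1.811, -0.0]
contact_force: [-0.4, -0.4, -3.0]
grip_width: 0.041
```

Request:
send_rows(series=[[[0,0,0.001],[0,0,0]],[[0,0,0],[0,0,0]],[[0,0,0],[0,0,0]]])

```text
clock: 32.17
tcp_pos: [0.5304, -0.2311, 0.0717]
orientation: [-2.567, 1.811, -0.001]
contact_force: [-1.2, 0.3, 4.7]
grip_width: 0.0414
```

```bash
python3 -c "
from h import *
f=wframe('w11.png');save('side','d11.png');
im=cv2.imread('pics/d11.png')[250:360,200:330];cv2.imwrite('pics/c11.png',cv2.resize(im,None,fx=5,fy=5,interpolation=cv2.INTER_CUBIC))"
```

```text
32.17 [ 0.5304 -0.2311  0.0717] [-2.5668e+00  1.8109e+00 -8.0000e-04] [-1.2  0.3  4.7] 0.04140680366998533
```

View pics/c11.png

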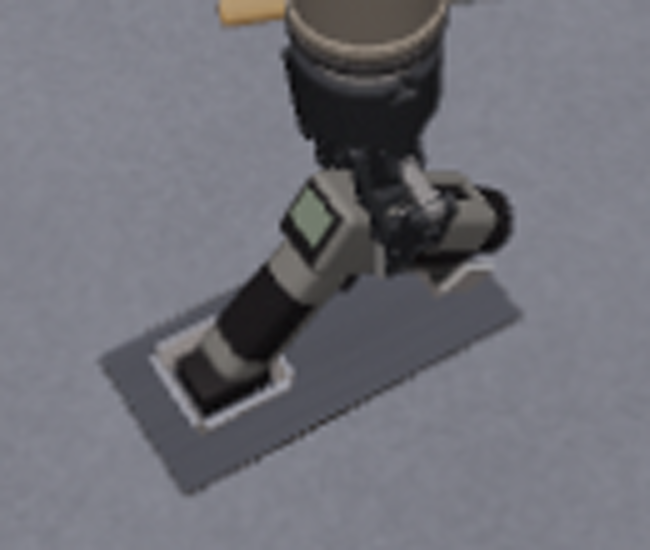

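View pics/w11.png

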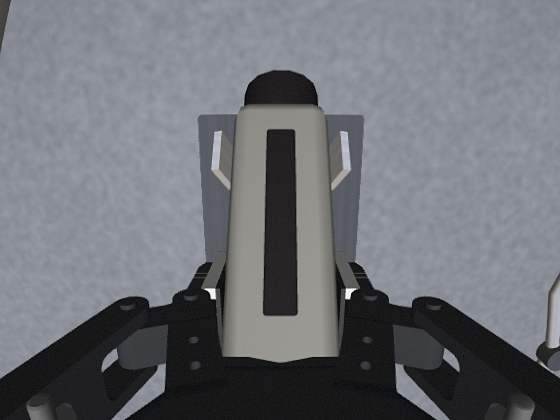

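Seated (+4.7 N upward, the same picture as at the original grip). Release and rise.

Request:
send_rows(series=[[[0,0,0],[0,0,0]],[[0,0,0],[0,0,0]],[[0,0,0],[0,0,0]],[[0,0,0],[0,0,0]],[[0,0,0],[0,0,0]],[[0,0,0],[0,0,0]],[[0,0,-0.01],[0,0,0]],[[0,0,-0.02],[0,0,0]],[[0,0,-0.04],[0,0,0]],[[0,0,-0.04],[0,0,0]],[[0,0,-0.04],[0,0,0]],[[0,0.03,-0.04],[0,0,0]],[[0,0.03,-0.04],[0,0,0]],[[0,0.03,-0.04],[0,0,0]],[[0,0,0],[0,0,0]],[[0,0,0],[0,0,0]],[[0,0,0],[0,0,0]]], fingers=0)

```text
clock: 34.4
tcp_pos: [0.4454, -0.2603, 0.3401]
orientation: [2.568, -1.809, -0.003]
contact_force: [-0.3, 0.0, -0.3]
grip_width: 0.0856
```

```bash
python3 -c "
from h import *
f=wframe('w12.png');d=save('side','d12.png');s=save('scene','s12.png')
p=[.5366,-.2291,.3431]
print(proj(f,yawpose(p,[(-.152,-.05,.008),(-.152,.05,.008),(.062,.05,.008),(.062,-.05,.008),(-.029,0,.13)])))"
```

```text
34.4 [ 0.4454 -0.2603  0.3401] [ 2.568  -1.809  -0.0035] [-0.3  0.  -0.3] 0.08556157574942491
[[316.04320468 205.63644736]
 [247.14782555 205.59499028]
 [243.62342729  47.59857558]
 [319.92821601  47.6115361 ]
 [282.02752435 118.05080054]]
```

View pics/w12.png

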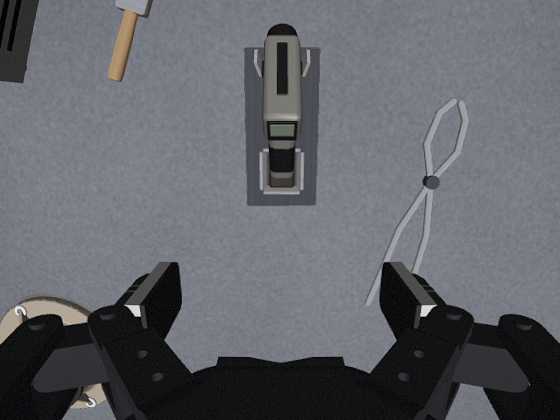

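View pics/d12.png

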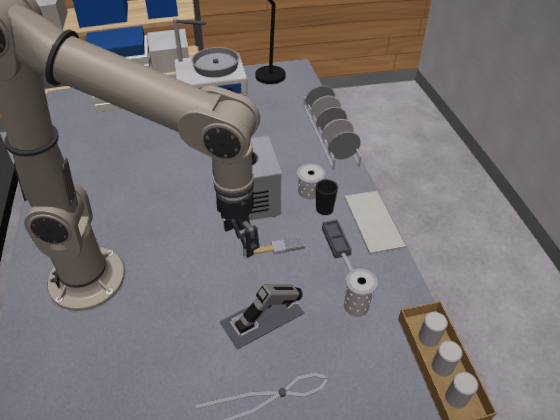

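View pics/s12.png

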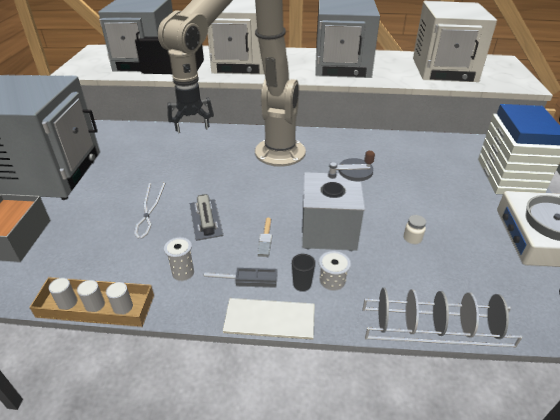

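The pictures show the thermometer seated exactly as before, the lid aside, and the other bench things where they were.

```bash
python3 -c "
from bench import r
print(r.hand_in())"
```

```text
the job is handed in; nothing more can be done
None
```

The job is handed in, at about 34.5 s of the 72 s allowed. `hand_in` reports no verdict, so what follows is from my own checks.

- **Lid:** I gripped the knob and swung the lid to about 1.71 rad. It still stands aside in the last picture.
- **Thermometer reading:** I took the thermometer from its stand and held it still for more than 2.5 s. By my calculation the lens was about 106 mm from the mouth centre and 63 mm above the rim, with the line of sight within about 1 mm of the centre. That rests on camera poses good to about 2 mm. The lens position in the scene picture agreed to about 1 px. The pictures and force readings gave no sign of it touching the furnace.
- **Return to the stand:** I lowered it at the original gripping pose. The upward force was 4.7 N when it seated. The last pictures show the foot in the pocket and the barrel in the saddle, as at the start.
- **Other things:** the bystanders look unmoved and the gripper is clear of everything. No check failed; the only disagreement was leftover fitting errors of up to 3 px in the furnace corners.

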